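# Raise the price-sign mast from the counter drawer and hold it up

## Task

Pull the yellow drawer of the counter cabinet fully open, press the red release button inside it so that the folded price-sign mast is unlatched, then take the mast by its blue grip and pull it up past its first stop to its second stop. The mast is sprung and sinks back when let go, so finish while still holding the blue grip with the mast at its full height and the drawer open. Do not shift or knock over the honey jar, the spice jar and the date carton beside the cabinet.

Things in the scene. Friction and masses are not known exactly. Their poses are not given: they have to be found in the camera images.
- drawer (a joint): How far the yellow drawer of the wooden counter cabinet is pulled out, in m: 0 shut, 0.155 at its end stop; may start slightly open. Slides along the cabinet's -x, about 2 N of friction, stays where left. Cabinet: fixed, 280 deep (x) x 260 wide (y) x 150 high, nothing on it, turned up to 17 degrees. Drawer front 256 wide, 12 thick, top edge 138 above the counter.
- drawer_handle (a point): Middle of the drawer's bar handle: a level steel bar, 10 diameter, 110 long along y, 115 above the counter, its axis 45 in front of the yellow drawer front, 35 below the cabinet's top; free above and below. Moves with the drawer. Its axes are the cabinet's axes: -x points out of the cabinet's front, the way the drawer opens; z up.
- button_top (a point): Centre of the top of the round red release button, 26 diameter, pressed straight down; 110 above the counter when up. It is on a black latch block (36 in x, 40 in y, top 96 above the counter) in the drawer, 56 from the mast's axis to the cabinet's -y side. Mast and button are 85 behind the outside of the drawer front, inside the cabinet until the drawer is open.
- release_button (a joint): How far the button is pressed, in m: 0 up, 0.007 fully down (about 5 N); springs back. From about 0.004 on it draws back the steel bolt that holds the mast's collar down; the mast then pops up about 17 mm by itself and stays unlatched. Without this the mast cannot be pulled up.
- grip_center (a point): Middle of the blue grip block on top of the mast: 22 along the cabinet's x (these two faces are free to grip), 26 along its y, 40 high (22 below this point to 18 above). It is 105 above the counter while latched, about 122 once popped up, 210 at the second stop. Just below it is a steel collar, 44 diameter. The latch block is on the cabinet's -y side.
- sign_grip: The mast's top part: blue grip, collar and a blank white and yellow sign plate, 5 thick (cabinet's x), that goes 75 out from the grip to the cabinet's +y side, from 17 below to 29 above the grip's middle. Origin on the mast's axis, 105 below the grip's middle; z up. With the drawer fully open there are 73 free to the inside of the drawer front and 82 to the cabinet.
- mast_lower (a joint): How far the lower mast section is drawn up, in m: 0 folded and latched, about 0.017 after popping up, 0.05 at its end (the first stop); to lift it takes up to about 4 N.
- mast_upper (a joint): How far the upper mast section is drawn out of the lower one, in m: 0 folded, 0.055 at its end (the second stop). It begins to come out only after the first stop, at about 6 N rising to about 8.5 N at the second stop, where the mast goes no further. Both sections sink back by spring when the grip is let go.
- honey_jar_mid (a point): Centre of the amber honey jar with a blue lid, 68 diameter, 115 high, standing loose beside the cabinet; leave it alone.
- spice_jar_mid (a point): Centre of the brown spice jar with a yellow lid, 60 diameter, 100 high, standing loose beside the cabinet; leave it alone.
- date_carton_mid (a point): Centre of the plain cardboard date carton, 70 x 100 x 50 high, lying loose beside the cabinet; leave it alone.

How it is judged:
On the way, in this order (a step that is already met when the one before it is completed fails the run):
1. the drawer is pulled fully open (at least 137 of 155 mm) (value of joint drawer above 0.137 m), for 0.2 s.
2. with the drawer open, the mast is unlatched by the release button and pops up (by at least 12 mm) (value of joint drawer above 0.137 m and value of joint mast_lower above 0.012 m).
3. the mast is pulled up by its grip to the first stop (value of joint drawer above 0.137 m and value of joint mast_lower above 0.044 m and contact force between the fingers and sign_grip above 2 N).
4. the mast is pulled on to the second stop (all of step 3 and value of joint mast_upper above 0.048 m), for 0.3 s.
At the end, for the whole second after the job is handed in: The fingers still hold the blue grip (contact force over 2 N), the mast is still and at its second stop: lower section out at least 44 of 50 mm, upper section at least 48 of 55 mm, grip centre more than 197 mm above the counter; the drawer is out at least 137 of 155 mm (all of step 4 and height (world z) of grip_center above 0.197 m and linear speed of sign_grip below 0.02 m/s); the arm keeps its last pose, push and grip.
It fails at once if a bystander (honey jar, spice jar, date carton) is shifted by more than 30 mm or knocked over (distance of any of honey_jar_mid, spice_jar_mid, date_carton_mid from where it was at the start of the episode above 0.03 m or angle between any of honey_jar_mid, spice_jar_mid, date_carton_mid's own z axis and vertical above 0.4 rad).
It also fails if it takes over 64 s, if anything falls off the work surface, if the arm or the gripper's body presses on something with over 40 N, if the wrist force passes 120 N, or if a joint passes its speed limit or range.

## Robot

A 6-joint arm with a two-finger parallel gripper is mounted at the origin on the work surface. World frame = base frame: x ahead of the robot, y to its left, z up, the work surface at z = 0. Lengths are in m, angles in rad, forces in N, time in s.
With the tool pointing down it reaches from about 0.425 to 0.95 m from the base axis. Payload 3.5 kg.
Tool frame: the origin (TCP) lies at the very end of the fingers, on their centre line; the grasp point (between the pads) lies 19 mm behind it (tcp_to_grasp is the distance from the TCP to the grasp point, in m); z points along the fingers, y is the direction in which the jaws open and shut (so a half turn about z gives the same grasp; the last joint's range is limited). The gripper opens to 85 mm and grips with 20 to 120 N. Pads are 22 mm wide; open, the fingers measure 114 mm over their backs; the gripper's body (76 mm by 85 mm) begins 54 mm behind the grasp point. The pads swing forward as they close: fully open they stand 13 mm farther back than shut.
Start: joints at [0.956, 0.286, 1.577, -0, 1.279, -0.15], TCP at [0.303, 0.603, 0.231] pointing down, gripper open.
Joint ranges: [-2.77, 2.77], [-0.9, 2.22], [0.21, 2.48], [-1.53, 4.67], [0.24, 2.81], [-2.84, 2.84]. Speed limits (rad/s): [2.79, 2.79, 3.14, 3.14, 3.14, 3.14].

## Interface

Orientations are given as a unit quaternion [x, y, z, w].
In Python, from plant import * gives the robot as it stands. The module is installed in compiled form; this text tells all that it offers.
- The arm moves only by the tool arm_command, never from a script. Its argument "steps" is a list of rows, each a list of 3 entries, a list of its own where there are three numbers: the turn, a rotation vector about the tool's x, y, z in rad, then the shift along the tool's x, y, z in m, then the gripper command: -1 is shut, 1 is fully open, values between are in proportion. A call has 1 to 12 rows; each row is the pose to reach, as a shift and turn from the pose measured when the call began, along the tool's axes at that moment; what a row does not reach only later rows make up. A row lasts 1/8 s, in which the tool goes at most 62.5 mm and 10.7 degrees, less where a joint would pass 70% of its speed; a pose out of reach is approached as far as the arm can. A call with a gripper value outside its range is refused whole. The fingers move at their own pace and stop on an object; "force" is the grip in N (left out, the last holds). Time passes only in rows, so rows that repeat a pose let the fingers close. It gives the time, the measured TCP pose, the force and the opening at its end, in the units of the state.
- get_state(): the state, without advancing time (a new reading comes with each control period).
- read_camera(name): name is "scene" or "top" or "wrist"; returns a dict with "frame" (400x640x3 uint8, red, green, blue), "vfov" (degrees; the focal length in pixels is half the picture's height over the tangent of half this angle, whatever the lens; pixels are square), "cx", "cy" (the principal point, pixels), "position" and "rotation" of the camera in the world; the wrist camera has in their place "mount" (4x4, takes a point from camera to tool coordinates, whose origin is the TCP and whose axes are the flange's). Camera axes: x right, y up, looking along -z (the intrinsics and any distortion apply to the point x, -y, -z); pixel columns grow to the right and rows downward; lengths in m; the calibration is good to about 2 mm. A picture is of the moment at which its call begins: read the wrist's pose just before it. There is no depth.
- sign_off(): hands the job in, once; it reports no verdict.
The state is a dict: "time": time; "qpos": joint angles; "dq": joint speeds; "joint_efforts": joint torques, N m; "eef_pos": TCP position; "tcp_rot": TCP orientation; "contact_force": force on the tool from outside, world axes, zero at the start; "wrist_torque": the same for the moment, N m; "opening": opening from 0.0 (shut) to 1.0 (fully open).
Only numpy, scipy, OpenCV 4.12 (cv2) and the standard library are available. Lean on these libraries where they do the work, as an engineer would, in place of code of your own. Each camera call takes 0.05 s, during which the arm holds its last target.

## Working session

There is one attempt and no reset: what is moved stays moved. The work goes in short steps, Python scripts to look and compute and a tool call to move; the robot and the scene stay as the last step left them, time stands still between calls to the robot, and variables do not carry over. Pictures are saved under pics/ and viewed, and the job is handed in when it is done.

Besides the shell and the picture viewer there is one more tool, called after "Call:" as name(argument=value, ...) on one line, values as JSON. arm_command: Moves the arm, as the interface text tells. Its arguments: {"type":"object","properties":{"steps":{"type":"array"},"force":{"type":"number"}},"required":["steps"]}

```bash
mkdir -p pics
python3 - <<'E'
from plant import *
import cv2
s=get_state(); print({k:(v if not hasattr(v,'round') else v) for k,v in s.items()})
for n in ("scene","top","wrist"):
    c=read_camera(n); cv2.imwrite(f"pics/{n}0.png",c["frame"][:,:,::-1])
    print(n,{k:v for k,v in c.items() if k!="frame"})
E
```

```text
{'time': 0.0, 'qpos': array([ 9.56008553e-01,  2.87198460e-01,  1.57821266e+00, -1.41548542e-05,
        1.27859569e+00, -1.50018297e-01]), 'dq': array([ 3.10316125e-04,  2.15774193e-03,  8.49474760e-04,  2.27807395e-05,
       -1.96188951e-03,  8.09154260e-04]), 'joint_efforts': array([-5.51878584e-04, -4.05989027e+01, -2.92619920e+01, -1.53623491e-04,
        6.03590408e-03, -5.04708296e-06]), 'eef_pos': array([0.30214191, 0.60285028, 0.22990601]), 'tcp_rot': array([ 2.30296653e-01,  9.73119723e-01, -1.12242317e-03, -4.44138199e-04]), 'contact_force': array([-1.00889368, -0.35034558,  0.45740095]), 'wrist_torque': array([-0.06005627,  0.0413275 , -0.03493282]), 'opening': 1.0006169652865542}
scene {'vfov': 44.92188795033393, 'cx': 316.9000525055237, 'cy': 194.3518324085116, 'position': array([ 0.26458796, -0.03964638,  1.13226122]), 'rotation': array([ 0.11971754, -0.09157421, -0.59452931,  0.78982072])}
top {'vfov': 54.10422564477952, 'cx': 321.48617861527543, 'cy': 198.14744270648535, 'position': array([0.38561155, 0.05724785, 1.03472339]), 'rotation': array([-0.07882357,  0.08227708,  0.72332057, -0.68104675])}
wrist {'vfov': 71.58029457009289, 'cx': 317.9916250929339, 'cy': 198.80415154819843, 'mount': array([[-2.85422088e-04,  9.61778894e-01,  2.73827095e-01,
         6.92214354e-02],
       [ 9.99999937e-01,  3.32463566e-04, -1.25387047e-04,
         3.10996505e-04],
       [-2.11632148e-04,  2.73827042e-01, -9.61778928e-01,
        -1.43228277e-01],
       [ 0.00000000e+00,  0.00000000e+00,  0.00000000e+00,
         1.00000000e+00]])}
```

View pics/scene0.png

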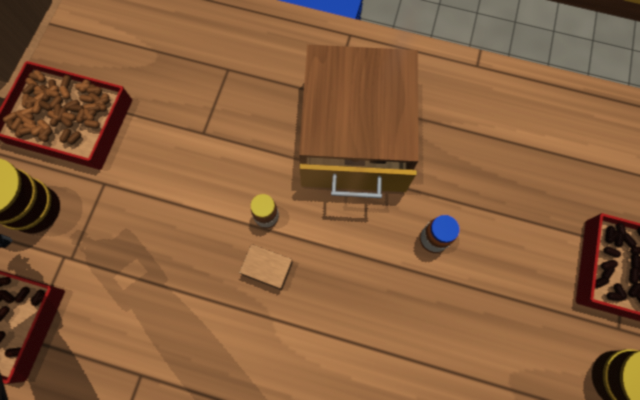

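View pics/top0.png

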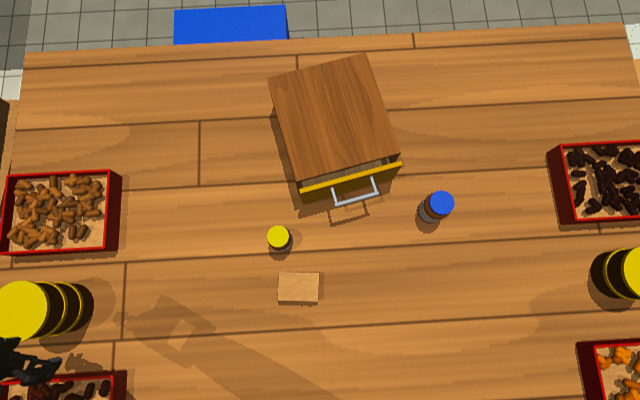

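View pics/wrist0.png

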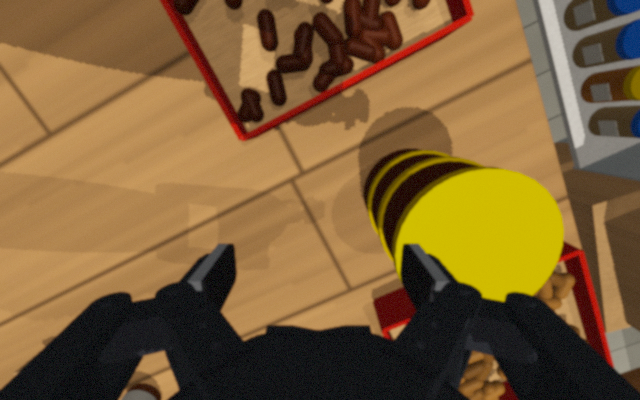

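The three views show the slightly open cabinet. In the top view the handle bar runs from about (333,205) to (380,192), the spice jar lid is at (279,237), the honey lid at (440,203), and the carton at (298,288).

```bash
cat > h.py <<'E'
import numpy as np, cv2
from scipy.spatial.transform import Rotation as R
def f(c): return 200/np.tan(np.radians(c["vfov"]/2))
def campose(c,s=None):
    if "mount" in c:
        T=np.eye(4);T[:3,:3]=R.from_quat(s["tcp_rot"]).as_matrix();T[:3,3]=s["eef_pos"]
        M=T@c["mount"];return M[:3,:3],M[:3,3]
    return R.from_quat(c["rotation"]).as_matrix(),np.array(c["position"])
def ray(c,uv,s=None):
    Rm,p=campose(c,s);d=np.array([(uv[0]-c["cx"])/f(c),-(uv[1]-c["cy"])/f(c),-1.]);return p,Rm@d
def onz(c,uv,z,s=None):
    p,d=ray(c,uv,s);return p+d*(z-p[2])/d[2]
def proj(c,P,s=None):
    Rm,p=campose(c,s);q=Rm.T@(np.array(P)-p);return np.array([c["cx"]+f(c)*q[0]/-q[2],c["cy"]-f(c)*q[1]/-q[2]])
def tri(rays):
    A=np.zeros((3,3));b=np.zeros(3)
    for p,d in rays:
        d=d/np.linalg.norm(d);M=np.eye(3)-np.outer(d,d);A+=M;b+=M@p
    return np.linalg.solve(A,b)
E
python3 - <<'E'
from plant import *
from h import *
np.set_printoptions(precision=4,suppress=True)
px={"scene":dict(cab=[(307,46),(417,53),(417,162),(300,157)],han=[(333,193),(381,194)],front=[(302,170),(414,173)],sp=(262,203),ho=(445,229),ca=(267,268)),
"top":dict(cab=[(268,82),(365,54),(399,155),(301,183)],han=[(333,205),(380,192)],front=[(300,192),(401,164)],sp=(279,237),ho=(440,203),ca=(298,286))}
Z=dict(cab=.15,han=.115,front=.138,sp=.1,ho=.115,ca=.05)
for n in px:
    c=read_camera(n)
    for k,v in px[n].items():
        v=v if isinstance(v,list) else [v]
        print(n,k,*[onz(c,u,Z[k])[:2] for u in v])
    fr=c["frame"][:,:,::-1]
    cr=fr[30:260,240:470] if n=="scene" else fr[40:270,240:470]
    cv2.imwrite(f"pics/{n}1.png",cv2.resize(cr,None,fx=2.6,fy=2.6,interpolation=cv2.INTER_CUBIC))
E
```

```text
scene cab [0.9048 0.1663] [ 0.9581 -0.0865] [ 0.691  -0.1458] [0.6317 0.1019]
scene han [0.5833 0.0126] [ 0.6104 -0.0897]
scene front [0.6081 0.0906] [ 0.6692 -0.1464]
scene sp [0.5218 0.1588]
scene ho [ 0.5717 -0.2412]
scene ca [0.3932 0.1109]
top cab [0.8956 0.1619] [ 0.9589 -0.086 ] [ 0.685  -0.1437] [0.6302 0.0923]
top han [0.5806 0.0197] [ 0.6058 -0.096 ]
top front [0.6117 0.0962] [ 0.6662 -0.1489]
top sp [0.5133 0.1534]
top ho [ 0.57   -0.2373]
top ca [0.3968 0.1162]
```

```bash
ls -la pics
```

```text
total 1744
drwxr-xr-x 2 agent agent   4096 Dec  7 13:58 .
drwxr-xr-x 3 agent agent   4096 Dec  7 13:58 ..
-rw-r--r-- 1 agent agent 304269 Dec  7 13:57 scene0.png
-rw-r--r-- 1 agent agent 286556 Dec  7 13:58 scene1.png
-rw-r--r-- 1 agent agent 379068 Dec  7 13:57 top0.png
-rw-r--r-- 1 agent agent 371802 Dec  7 13:58 top1.png
-rw-r--r-- 1 agent agent 426189 Dec  7 13:57 wrist0.png
```

View pics/top1.png

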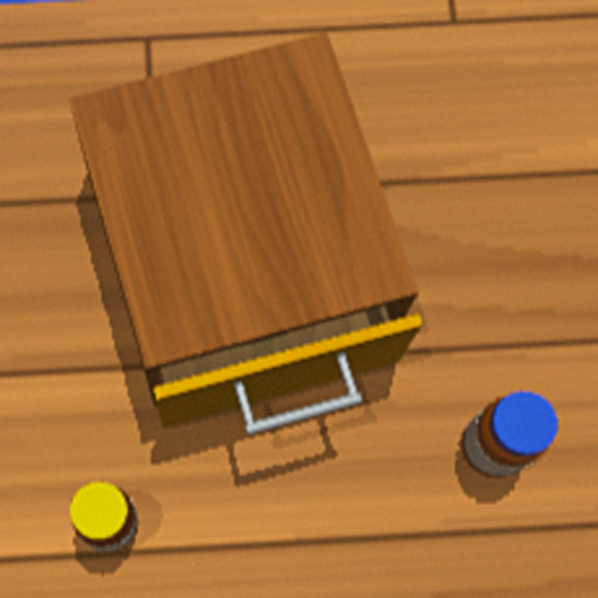

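View pics/scene1.png

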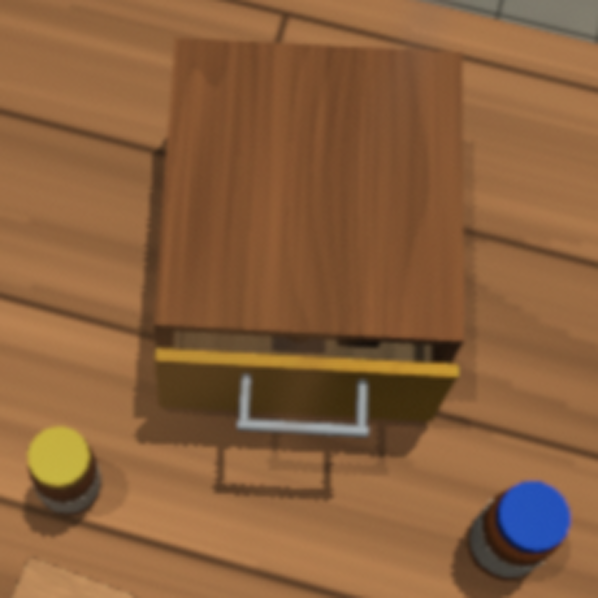

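```bash
cat >> h.py <<'E'
def goal(s,pos,yaw,n=None):
    """tool down, tool y at angle yaw (deg); print turn/shift"""
    a=np.radians(yaw);y=np.array([np.cos(a),np.sin(a),0]);z=np.array([0,0,-1.]);x=np.cross(y,z)
    G=np.stack([x,y,z],1);R0=R.from_quat(s["tcp_rot"]).as_matrix()
    print("turn",R.from_matrix(R0.T@G).as_rotvec().round(4),"shift",(R0.T@(np.array(pos)-s["eef_pos"])).round(4))
E
python3 - <<'E'
from plant import *
from h import *
goal(get_state(),[0.595,-0.0385,0.20],12.8)
E
```

```text
turn [-1.100e-03  3.000e-04  8.826e-01] shift [-0.5492 -0.4424  0.031 ]
```

Call:
arm_command(steps=[[[0,0,0.18],[-0.05,-0.04,0],0],[[0,0,0.36],[-0.1,-0.08,0],0],[[0,0,0.53],[-0.15,-0.12,0],0],[[0,0,0.7],[-0.2,-0.16,0],0],[[0,0,0.88],[-0.25,-0.2,0],0],[[0,0,0.882],[-0.3,-0.24,0],0],[[0,0,0.882],[-0.35,-0.28,0],0],[[0,0,0.882],[-0.4,-0.32,0],0],[[0,0,0.882],[-0.45,-0.36,0],0],[[0,0,0.882],[-0.5,-0.4,0.01],0],[[0,0,0.882],[-0.549,-0.442,0.02],0],[[0,0,0.882],[-0.549,-0.442,0.03],0]], force=60)

```text
time: 1.75
eef_pos: [0.5961, -0.0415, 0.201]
tcp_rot: [0.625, 0.781, -0.0, 0.001]
contact_force: [0.0, -0.0, 0.2]
opening: 0.496
```

Run:
```python
from plant import *
from h import *
s=get_state();c=read_camera("wrist");cv2.imwrite("pics/w1.png",c["frame"][:,:,::-1])
print(s["time"],s["eef_pos"],s["opening"],s["dq"].round(2))
print(proj(c,[.595,-.0385,.115],s),proj(c,[.595+.0122,-.0385-.0536,.115],s),proj(c,[.595-.0122,-.0385+.0536,.115],s))
goal(s,[0.595,-0.0385,0.20],12.8)
```

```text
1.75 [ 0.59606784 -0.04145331  0.20100334] 0.49613464039136823 [-0.16  0.23 -0.03  0.02 -0.15 -0.19]
[317.10332281 199.98959902] [317.39124579 257.70818607] [316.77645503 134.46392989]
turn [ 0.0001  0.0016 -0.0032] shift [ 0.0031 -0.0004  0.001 ]
```

View pics/w1.png

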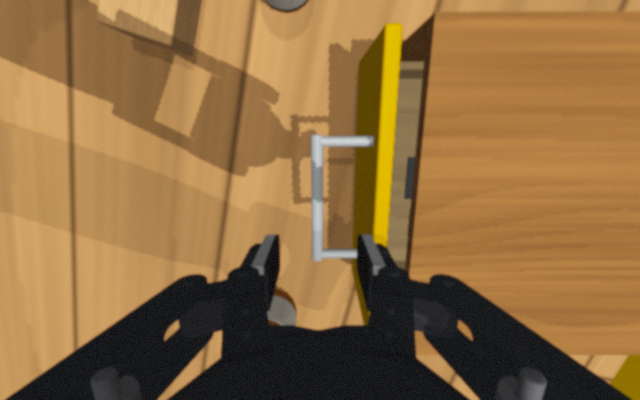

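The bar is at column 318, rows 135–260, within 2 px of the prediction. I'll go down and grip it.

Call:
arm_command(steps=[[[0,0,0],[0.003,0,0.03],0],[[0,0,0],[0.003,0,0.06],0],[[0,0,0],[0.003,0,0.09],0],[[0,0,0],[0.003,0,0.104],0],[[0,0,0],[0.003,0,0.104],0],[[0,0,0],[0.003,0,0.104],-1],[[0,0,0],[0.003,0,0.104],-1],[[0,0,0],[0.003,0,0.104],-1],[[0,0,0],[0.003,0,0.104],-1],[[0,0,0],[0.003,0,0.104],-1]], force=60)

```text
time: 3.05
eef_pos: [0.5947, -0.0387, 0.0954]
tcp_rot: [0.625, 0.781, -0.001, -0.0]
contact_force: [-0.5, 2.6, 5.5]
opening: 0.094
```

Call:
arm_command(steps=[[[0,0,0],[0,-0.01,0],-1],[[0,0,0],[0,-0.025,0],-1],[[0,0,0],[0,-0.04,0],-1],[[0,0,0],[0,-0.055,0],-1],[[0,0,0],[0,-0.07,0],-1],[[0,0,0],[0,-0.085,0],-1],[[0,0,0],[0,-0.1,0],-1],[[0,0,0],[0,-0.11,0],-1],[[0,0,0],[0,-0.12,0],-1],[[0,0,0],[0,-0.125,0],-1],[[0,0,0],[0,-0.13,0],-1],[[0,0,0],[0,-0.13,0],-1]])

```text
time: 4.55
eef_pos: [0.4669, -0.0675, 0.0954]
tcp_rot: [0.625, 0.781, -0.002, -0.001]
contact_force: [-2.0, -5.8, -2.8]
opening: 0.094
```

Call:
arm_command(steps=[[[0,0,0],[0,-0.004,0],-1],[[0,0,0],[0,-0.008,0],-1],[[0,0,0],[0,-0.012,0],-1],[[0,0,0],[0,-0.016,0],-1],[[0,0,0],[0,-0.02,0],-1],[[0,0,0],[0,-0.02,0],-1]])

```text
time: 5.3
eef_pos: [0.4586, -0.0696, 0.0956]
tcp_rot: [0.628, 0.778, 0.011, 0.012]
contact_force: [45.6, 10.5, -35.1]
opening: 0.093
```

The drawer has reached its end stop (45 N, about 0.139 m of travel plus its initial opening). Relax, release and rise.

Call:
arm_command(steps=[[[0,0,0],[0,0.001,0],-1],[[0,0,0],[0,0.001,0],-0.3],[[0,0,0],[0,0.001,0],-0.1],[[0,0,0],[0,0.001,0],-0.1],[[0,0,0],[0,0.001,0],-0.1],[[0,0,0],[0,0.001,-0.05],-0.1],[[0,0,0],[0,0.001,-0.1],-0.1],[[0,0,0],[0,0.001,-0.14],-0.1],[[0,0,0],[0,0.001,-0.14],-0.1]])

```text
time: 6.42
eef_pos: [0.457, -0.0705, 0.2401]
tcp_rot: [0.628, 0.778, 0.012, 0.016]
contact_force: [0.1, 0.7, -0.4]
opening: 0.448
```

Run:
```python
from plant import *
from h import *
s=get_state()
print(s["time"],s["eef_pos"],s["tcp_rot"],s["opening"],s["contact_force"])
for n in ("scene","top","wrist"):
    c=read_camera(n);fr=c["frame"][:,:,::-1];cv2.imwrite(f"pics/{n}2.png",fr)
    if n!="wrist": cv2.imwrite(f"pics/{n}2z.png",cv2.resize(fr[40:270,240:470],None,fx=2.6,fy=2.6,interpolation=cv2.INTER_CUBIC))
```

```text
6.425 [ 0.45698343 -0.07052906  0.24010876] [0.62771913 0.77817656 0.01235515 0.01604003] 0.4484048964475419 [ 0.06447101  0.65276105 -0.39058043]
```

View pics/wrist2.png

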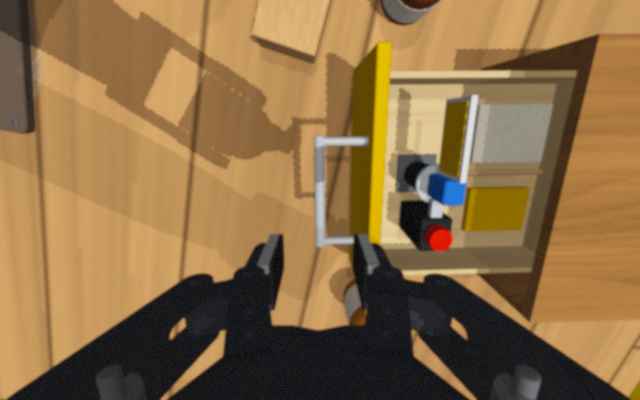

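View pics/top2z.png

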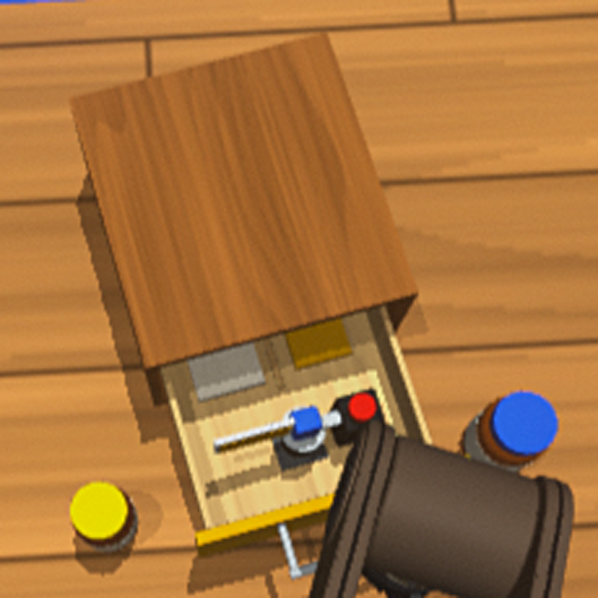

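View pics/scene2z.png

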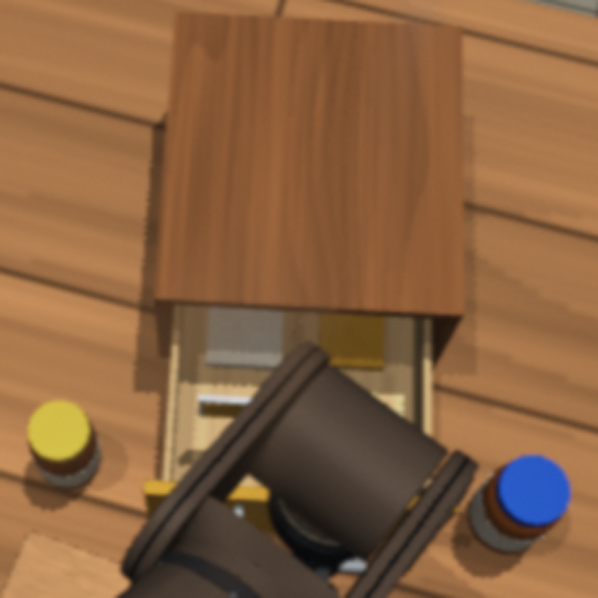

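The drawer is open. In the wrist view the red button is at (438,237), the blue grip at (445,190), and the folded sign is on the +y side.

```bash
cat >> h.py <<'E'
def blob(fr,col,roi):
    hsv=cv2.cvtColor(fr,cv2.COLOR_RGB2HSV);x0,y0,x1,y1=roi
    if col=="red": m=cv2.inRange(hsv,(0,180,100),(5,255,255))|cv2.inRange(hsv,(175,180,100),(180,255,255))
    else: m=cv2.inRange(hsv,(105,140,60),(130,255,255))
    k=np.zeros_like(m);k[y0:y1,x0:x1]=m[y0:y1,x0:x1]
    n,l,st,ce=cv2.connectedComponentsWithStats(k);i=1+np.argmax(st[1:,4]);return ce[i],st[i]
E
python3 - <<'E'
from plant import *
from h import *
s=get_state();np.set_printoptions(precision=4,suppress=True)
rays={"red":[],"blue":[]}
for n,roi in (("wrist",(380,120,520,270)),("top",(340,180,400,230))):
    c=read_camera(n)
    for col,z in (("red",.11),("blue",.112)):
        r=(320,180,380,230) if n=="top" and col=="blue" else roi
        ce,st=blob(c["frame"],col,r); print(n,col,ce,st,onz(c,ce,z,s)); rays[col].append(ray(c,ce,s))
for k in rays: print(k,tri(rays[k]))
goal(s,[.59,-.095,.16],12.8)
E
```

```text
wrist red [440.4471 239.1677] [429 227  25  25 501] [ 0.5967 -0.0927  0.11  ]
wrist blue [447.534  190.7646] [430 175  37  31 854] [ 0.5851 -0.0404  0.112 ]
top red [378.8542 195.9583] [374 191  11  11  96] [ 0.5973 -0.0931  0.11  ]
top blue [357.618  201.4719] [352 197  12  10  89] [ 0.5863 -0.0404  0.112 ]
red [ 0.5977 -0.0933  0.1083]
blue [ 0.5871 -0.0408  0.1084]
turn [ 0.0302  0.0035 -0.0103] shift [-0.0534  0.1249  0.0783]
```

Run:
```python
from plant import *
from h import *
goal(get_state(),[.597,-.093,.15],12.8)
```

```text
turn [ 0.029   0.0027 -0.0102] shift [-0.0532  0.1322  0.0876]
```

Call:
arm_command(steps=[[[0.029,0.003,-0.01],[-0.018,0.045,0],-1],[[0.029,0.003,-0.01],[-0.036,0.09,0],-1],[[0.029,0.003,-0.01],[-0.053,0.132,0.01],-1],[[0.029,0.003,-0.01],[-0.053,0.132,0.05],-1],[[0.029,0.003,-0.01],[-0.053,0.132,0.08],-1],[[0.029,0.003,-0.01],[-0.053,0.132,0.088],-1],[[0.029,0.003,-0.01],[-0.053,0.132,0.088],-1],[[0.029,0.003,-0.01],[-0.053,0.132,0.088],-1]])

```text
time: 7.68
eef_pos: [0.5976, -0.0932, 0.1513]
tcp_rot: [0.624, 0.781, 0.001, 0.001]
contact_force: [0.3, -0.0, -0.2]
opening: -0.001
```

Run:
```python
from plant import *
from h import *
s=get_state();print(s["opening"])
goal(s,[.597,-.093,.104],12.8)
c=read_camera("wrist");cv2.imwrite("pics/w3.png",c["frame"][:,:,::-1])
```

```text
-0.0005303493018540506
turn [ 0.0024  0.0012 -0.0002] shift [ 0.0004 -0.0007  0.0473]
```

View pics/w3.png

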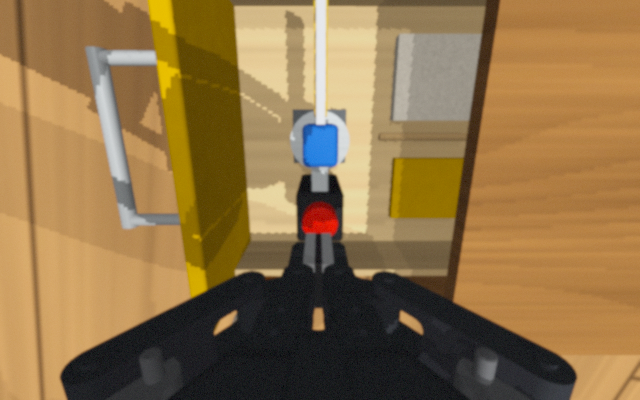

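The fingertips (column 319) line up with the button (320,218) and the grip (321,146). Press.

Call:
arm_command(steps=[[[0.002,0.001,0],[0,-0.001,0.02],-1],[[0.002,0.001,0],[0,-0.001,0.036],-1],[[0.002,0.001,0],[0,-0.001,0.042],-1],[[0.002,0.001,0],[0,-0.001,0.045],-1],[[0.002,0.001,0],[0,-0.001,0.047],-1],[[0.002,0.001,0],[0,-0.001,0.048],-1],[[0.002,0.001,0],[0,-0.001,0.048],-1]])

```text
time: 8.6
eef_pos: [0.597, -0.0932, 0.1039]
tcp_rot: [0.624, 0.781, 0.0, 0.0]
contact_force: [-3.6, 2.1, 4.0]
opening: 0.004
```

Run:
```python
from plant import *
from h import *
s=get_state();print(s["time"],s["eef_pos"],s["contact_force"])
c=read_camera("wrist");cv2.imwrite("pics/w4.png",c["frame"][:,:,::-1])
```

```text
8.6 [ 0.59700051 -0.09321314  0.10390877] [-3.57000571  2.09873784  3.95877497]
```

View pics/w4.png

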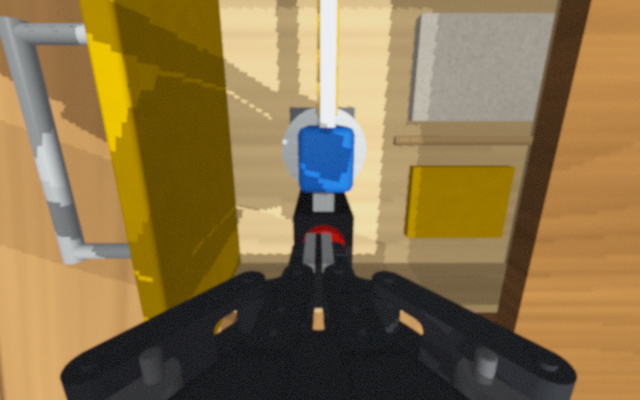

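Call:
arm_command(steps=[[[0,0,0],[0,0,0.001],-1],[[0,0,0],[0,0,-0.03],-1],[[0,0,0],[0,0,-0.07],-1],[[0,0,0],[0,0,-0.1],-1],[[0,0,0],[0,0,-0.1],0.5],[[0,0,0],[0,0,-0.1],0.5]])

```text
time: 9.4
eef_pos: [0.5964, -0.0934, 0.2022]
tcp_rot: [0.624, 0.781, 0.0, -0.0]
contact_force: [0.1, -0.2, -0.4]
opening: 0.416
```

Run:
```python
from plant import *
from h import *
s=get_state();np.set_printoptions(precision=4,suppress=True)
c=read_camera("wrist");cv2.imwrite("pics/w5.png",c["frame"][:,:,::-1])
ct=read_camera("top");fr=ct["frame"][:,:,::-1];cv2.imwrite("pics/top5z.png",cv2.resize(fr[40:270,240:470],None,fx=2.6,fy=2.6))
ce,st=blob(c["frame"],"blue",(220,40,420,250)); print(ce,st)
for z in (.105,.123,.14): print(z,onz(c,ce,z,s))
print(s["time"],s["opening"],s["contact_force"])
goal(s,[.585,-.0395,.20],12.8)
```

```text
[322.6529 141.2452] [309 124  29  35 942]
0.105 [ 0.5891 -0.0416  0.105 ]
0.123 [ 0.5885 -0.0404  0.123 ]
0.14 [ 0.5879 -0.0393  0.14  ]
9.4 0.41647809444214434 [ 0.0553 -0.2473 -0.4142]
turn [-0.0002 -0.0003 -0.0004] shift [0.0551 0.0008 0.0022]
```

View pics/w5.png

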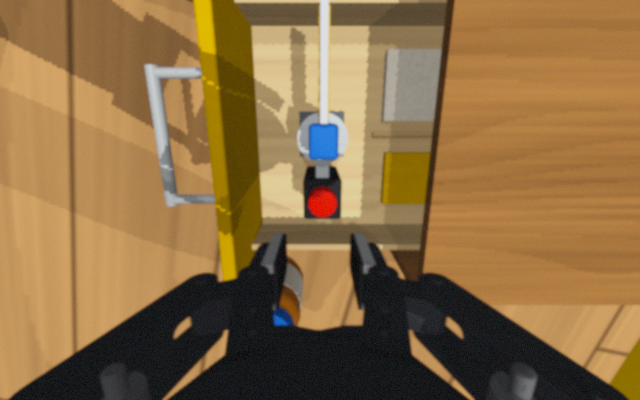

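View pics/top5z.png

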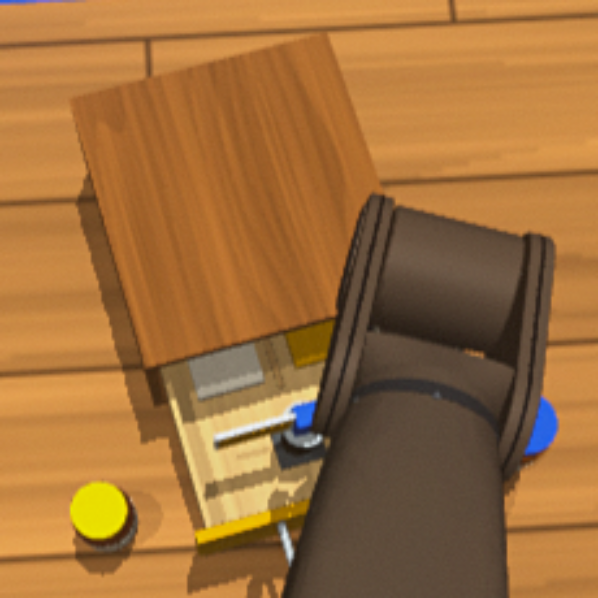

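Run:
```python
from plant import *
from h import *
s=get_state();c=read_camera("wrist");a=np.radians(12.8)
X=np.array([np.cos(a),np.sin(a),0]);Y=np.array([-np.sin(a),np.cos(a),0])
for gc in (.105,.122):
    P=[np.array([.5865,-.0395,gc])+X*i*.011+Y*j*.013+[0,0,k] for i in(-1,1) for j in(-1,1) for k in(-.022,.018)]
    q=np.array([proj(c,p,s) for p in P]);t=q[[1,3,5,7]];print(gc,q.min(0),q.max(0),"top face",t.min(0),t.max(0))
    f=np.array([proj(c,np.array([.5865,-.0395,gc])+Y*j+[0,0,.029],s) for j in(.013,.088)]);print("plate top",f)
ce,st=blob(c["frame"],"blue",(220,40,420,250)); print(ce,st)
cv2.imwrite("pics/w6.png",cv2.resize(c["frame"][0:260,200:460,::-1],None,fx=2.3,fy=2.3,interpolation=cv2.INTER_CUBIC))
```

```text
0.105 [306.92876518 122.58323376] [335.4618793  156.82451173] top face [306.92876518 122.97012855] [335.4618793  156.82451173]
plate top [[321.34495591 123.11208969]
 [321.64543197   5.21594442]]
0.122 [305.98678268 122.73224356] [336.88303166 159.73408543] top face [305.98678268 123.18022248] [336.88303166 159.73408543]
plate top [[321.61111677 123.34648776]
 [321.97368993  -6.1009764 ]]
[323.52410901 142.17190776] [310 125  29  35 954]
```

View pics/w6.png

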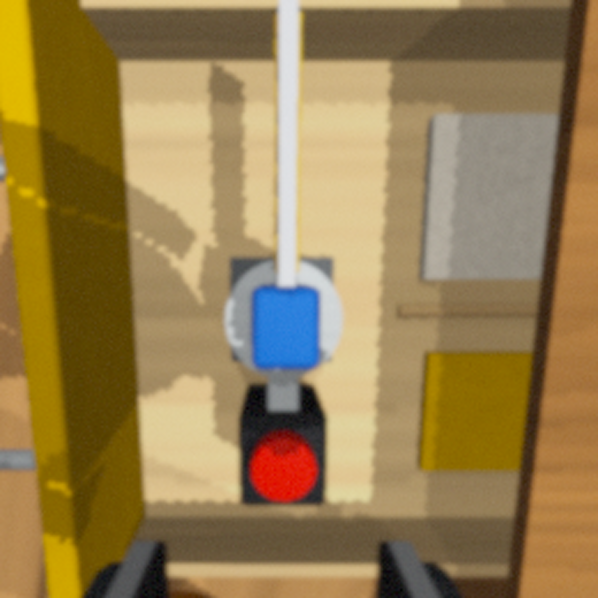

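Run:
```python
from plant import *
from h import *
c=read_camera("wrist");a=np.radians(12.8)
X=np.array([np.cos(a),np.sin(a),0]);Y=np.array([-np.sin(a),np.cos(a),0])
for nm,z in (("w3",.1513),("w4",.1039),("w5",.2022)):
  s=dict(tcp_rot=[.624,.781,0,0],eef_pos=np.array([.5973,-.0932,z]))
  fr=cv2.imread(f"pics/{nm}.png")[:,:,::-1].copy();ce,st=blob(fr,"blue",(220,40,420,250)); print(nm,ce,st)
  for gc in (.105,.122):
    P=[np.array([.5865,-.0395,gc])+X*i*.011+Y*j*.013+[0,0,k] for i in(-1,1) for j in(-1,1) for k in(-.022,.018)]
    q=np.array([proj(c,p,s) for p in P]);print(gc,q.min(0),q.max(0)-q.min(0))
```

```text
w3 [319.71768202 145.16270431] [ 303  125   34   42 1346]
0.105 [301.1911039 122.3555123] [36.88468777 43.92789914]
0.122 [299.37348692 122.5638632 ] [40.92977016 48.56821922]
w4 [325.40895698 159.32321744] [ 299  126   54   68 3394]
0.105 [294.88675029 123.04372452] [50.91481709 59.87253004]
0.122 [291.27251415 123.39823318] [58.95802016 68.82409857]
w5 [322.65286624 141.24522293] [309 124  29  35 942]
0.105 [304.97552069 121.89279226] [28.46242442 34.15342914]
0.122 [303.91966353 122.02603137] [30.81225955 36.89588008]
```

The size comparison (w3 latched 34×42 px, w4 54×68, w5 29×35, allowing for a constant 5% underestimate) says the mast has popped up. Move over the grip.

Call:
arm_command(steps=[[[0,0,0],[0.03,0.001,0],0.5],[[0,0,0],[0.055,0.002,0],0.5],[[0,0,0],[0.055,0.002,0.01],0.5],[[0,0,0],[0.055,0.002,0.01],0.5]])

```text
time: 10.1
eef_pos: [0.585, -0.0392, 0.19]
tcp_rot: [0.624, 0.781, -0.001, -0.002]
contact_force: [-0.6, 0.0, -0.0]
opening: 0.75
```

Run:
```python
from plant import *
from h import *
s=get_state();np.set_printoptions(precision=4,suppress=True)
c=read_camera("wrist");cv2.imwrite("pics/w7.png",c["frame"][:,:,::-1])
ce,st=blob(c["frame"],"blue",(220,100,420,330)); print(ce,st)
for z in (.123,.14): print(z,onz(c,ce,z,s))
print(s["time"],s["opening"],s["eef_pos"])
goal(s,[.587,-.0395,.108],12.8)
```

```text
[321.7458 217.1715] [307 192  30  45 956]
0.123 [ 0.5892 -0.0438  0.123 ]
0.14 [ 0.5877 -0.038   0.14  ]
10.1 0.7498060713900958 [ 0.585  -0.0392  0.19  ]
turn [-0.0044 -0.0024 -0.0001] shift [-0.0009  0.0022  0.082 ]
```

View pics/w7.png

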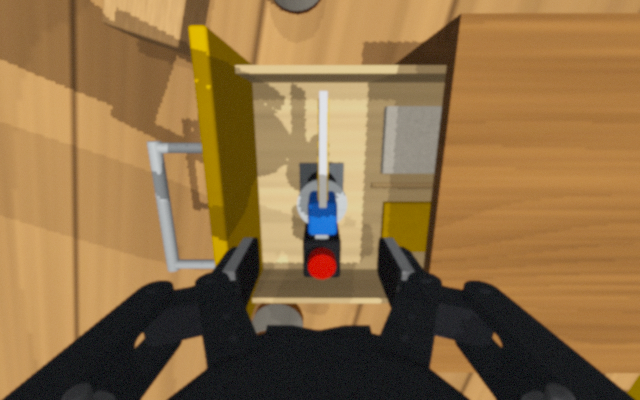

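The grip is at (322,217), centred between the jaws at column ~320. Descend and grip.

Call:
arm_command(steps=[[[-0.004,-0.002,0],[0,0.001,0.02],0.5],[[-0.004,-0.002,0],[-0.001,0.002,0.045],0.5],[[-0.004,-0.002,0],[-0.001,0.002,0.07],0.5],[[-0.004,-0.002,0],[-0.001,0.002,0.082],0.5],[[-0.004,-0.002,0],[-0.001,0.002,0.082],0.5],[[-0.004,-0.002,0],[-0.001,0.002,0.082],-1],[[-0.004,-0.002,0],[-0.001,0.002,0.082],-1],[[-0.004,-0.002,0],[-0.001,0.002,0.082],-1],[[-0.004,-0.002,0],[-0.001,0.002,0.082],-1],[[-0.004,-0.002,0],[-0.001,0.002,0.082],-1]], force=70)

```text
time: 11.4
eef_pos: [0.588, -0.0401, 0.1092]
tcp_rot: [0.624, 0.781, 0.001, 0.001]
contact_force: [1.4, -0.1, 0.0]
opening: 0.244
```

Run:
```python
from plant import *
from h import *
s=get_state();c=read_camera("wrist");cv2.imwrite("pics/w8.png",c["frame"][:,:,::-1])
print(s["contact_force"],s["opening"],s["opening"]*85)
goal(s,[.587,-.0395,.196],12.8)
```

```text
[ 1.36502698 -0.13016748  0.03601079] 0.2440565460998849 20.744806418490217
turn [ 0.0026  0.001  -0.0007] shift [ 0.0008 -0.0006 -0.0868]
```

View pics/w8.png

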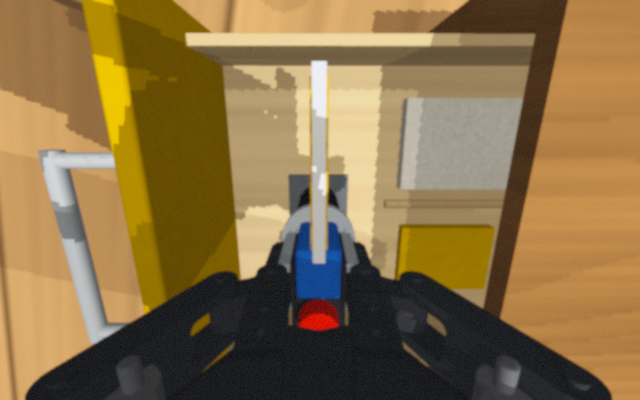

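The blue grip (295–343, 225–298) is held between both fingers, opening about 21 mm. Pull up slowly.

Call:
arm_command(steps=[[[0,0,0],[0,0,-0.006],-1],[[0,0,0],[0,0,-0.014],-1],[[0,0,0],[0,0,-0.022],-1],[[0,0,0],[0,0,-0.03],-1],[[0,0,0],[0,0,-0.038],-1],[[0,0,0],[0,0,-0.046],-1],[[0,0,0],[0,0,-0.054],-1],[[0,0,0],[0,0,-0.062],-1],[[0,0,0],[0,0,-0.07],-1],[[0,0,0],[0,0,-0.076],-1],[[0,0,0],[0,0,-0.08],-1],[[0,0,0],[0,0,-0.08],-1]])

```text
time: 12.95
eef_pos: [0.5875, -0.04, 0.1892]
tcp_rot: [0.624, 0.781, 0.0, 0.001]
contact_force: [0.4, -1.7, -7.4]
opening: 0.245
```

Call:
arm_command(steps=[[[0,0,0],[0,0,-0.002],-1],[[0,0,0],[0,0,-0.004],-1],[[0,0,0],[0,0,-0.006],-1],[[0,0,0],[0,0,-0.008],-1],[[0,0,0],[0,0,-0.009],-1],[[0,0,0],[0,0,-0.009],-1]])

```text
time: 13.7
eef_pos: [0.5874, -0.04, 0.198]
tcp_rot: [0.624, 0.781, 0.0, 0.001]
contact_force: [1.3, -2.1, -7.6]
opening: 0.245
```

Call:
arm_command(steps=[[[0,0,0],[0,0,-0.001],-1],[[0,0,0],[0,0,-0.002],-1],[[0,0,0],[0,0,-0.003],-1],[[0,0,0],[0,0,-0.003],-1]])

```text
time: 14.2
eef_pos: [0.586, -0.0401, 0.1983]
tcp_rot: [0.624, 0.781, -0.001, -0.001]
contact_force: [2.5, -4.2, -23.1]
opening: 0.247
```

Run:
```python
from plant import *
from h import *
s=get_state();c=read_camera("wrist");cv2.imwrite("pics/w9.png",c["frame"][:,:,::-1])
c=read_camera("top");cv2.imwrite("pics/top9.png",cv2.resize(c["frame"][40:270,240:470,::-1],None,fx=2.6,fy=2.6))
print(s["contact_force"],s["opening"],s["eef_pos"])
```

```text
[  2.52535362  -4.19668219 -23.1229005 ] 0.2467856539233114 [ 0.58603558 -0.04006529  0.19827435]
```

View pics/w9.png

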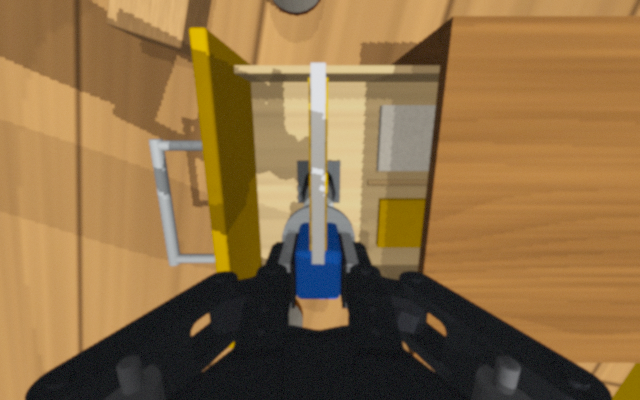

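View pics/top9.png

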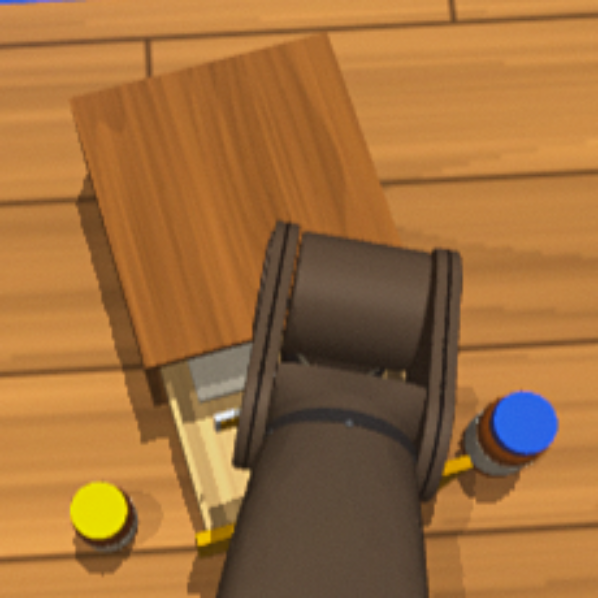

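The force jumped to 23 N at 89 mm of lift, which is the second stop. The blue grip is at the same pixels as when gripped (no slip), and the jars and drawer are unchanged. Hold, then hand in.

Call:
arm_command(steps=[[[0,0,0],[0,0,-0.001],-1],[[0,0,0],[0,0,-0.001],-1],[[0,0,0],[0,0,-0.001],-1],[[0,0,0],[0,0,-0.001],-1],[[0,0,0],[0,0,-0.001],-1],[[0,0,0],[0,0,-0.001],-1]])

```text
time: 15.05
eef_pos: [0.5856, -0.0402, 0.1982]
tcp_rot: [0.624, 0.781, -0.001, -0.001]
contact_force: [2.2, -4.3, -22.5]
opening: 0.248
```

Run:
```python
from plant import *
s=get_state();print(s["time"],s["contact_force"],s["opening"],s["eef_pos"],abs(s["dq"]).max())
if -60<s["contact_force"][2]<-9 and s["eef_pos"][2]>.195: print(sign_off())
```

```text
15.05 [  2.20621603  -4.26659437 -22.5030358 ] 0.2482601772664509 [ 0.58561802 -0.04015394  0.19823913] 0.0022945206642943335
the job is handed in; nothing more can be done
None
```

I pulled the drawer open to its end stop and pressed the red button. I then took the blue grip and pulled the mast up to its second stop. I handed the job in at about 15 s, still holding the grip; no verdict was reported.

My last checks agreed with each other:
- **Drawer:** the handle travelled about 139 mm on top of the initial opening. It then stopped hard, with 45 N on the tool. It still looked fully open in the last pictures.
- **Mast height:** the arm rose 89 mm from where it gripped. The load went from about 7.5 N to a steady 22–23 N, as expected at the second stop. That puts the grip centre at about 0.211 m.
- **Grip:** the blue block stayed at the same pixels in the wrist view, so it did not slip. The jaw opening held at about 21 mm and the arm was still.
- **Jars and carton:** the two jars looked unmoved in the last top view. I did not measure any shift, and the carton was only partly in view in the last wrist picture.

One check was weak. Whether the mast had popped up after the button press was only a few pixels' difference in the wrist view. The later pull settled it, since a latched mast could not have been lifted.

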